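# Slacken the ratchet clamp to the red mark and lock it again

## Task

The glue on the bamboo mug has set: flick the red sprung pawl off the ratchet wheel of the green clamp and slowly ease the drum back with its crank until the jaw's black pointer stands level with the red mark on the scale. Then flick the pawl back onto the wheel so that the jaw is locked there, and let go, leaving the mug standing where it is between the jaws.

Things in the scene. Friction and masses are not known exactly. Their poses are not given: they have to be found in the camera images.
- clamp: green ratchet clamp fixed to the bench, bed 145 x 335 x 12 mm. Origin: foot of the upright drum axis, bench height; x away from the robot, y to the left along the jaws, z up; turned up to 0.22 rad. Ratchet wheel 85 mm across, 22 to 36 mm up; drum above; crank at 106 to 114 mm. Jaws (80 mm high) with the mug (115 mm) at x -16 to 76, y 62 to 246 mm. A clear guard covers the pawl
- pawl (a joint): red sprung pawl, rad: 0 = nose in the teeth (to 0.15 when resting on a tooth: still on), 0.6 = fully off. Turns on an upright pin at x -46.5, y 45 mm in the clamp's frame. An over-centre spring (about 3 N at the handle) throws it from its middle (0.3) to the nearer end and keeps it there. Push the handle left (clamp +y) to flick it off, right (-y) to put it on
- pawl_handle (a point): middle of the pawl's handle, an upright red post 14 mm across, 18 to 54 mm above the bench, 45 mm from the pawl's pin toward the robot. It swings about 27 mm sideways (clamp's y) between on and off. 40 mm and more are free on either side of it, and only the bench is below it
- guard_edge (a point): middle of the yellow front edge of the clear guard plate over the pawl: 160 mm long along the clamp's y, 73 to 78 mm above the bench, fixed, reaching 72 mm back (+x) from here. The pawl handle stands 13 mm behind the edge: a tool pointing straight down cannot reach it; one tilted 30 to 50 degrees from vertical, pointing forward and down under the edge, can
- drum (a joint): angle of drum and crank, rad: 0 at the start, growing as it is eased back (clockwise from above), stop at 3.0. 1 rad moves jaw and pointer 16 mm to the right (clamp's -y). A friction brake (0.2 N m, 4 N at the knob) keeps it where it is left; the pawl, when on, blocks easing back. Ease it no faster than half a turn a second
- knob (a point): centre of the black crank knob, an upright grip 25 mm across, 40 mm tall, 117 to 157 mm above the bench, spinning freely on its pin. It goes round the drum axis on a circle of 55 mm radius: at the start on the clamp's +y side (left), then clockwise over the far side as the drum is eased back
- jaw_pointer (a point): tip of the black pointer on the moving jaw (3 mm wide, 26 mm above the bench), pointing toward the robot over the white scale
- red_mark (a point): tip of the red mark clipped on the white scale (an upright red fin 4 mm wide, 22 to 40 mm above the bench; the point is its far lower end, at 25 mm), axes as the clamp's. It stands 20 to 38 mm to the right (-y) of the pointer's start; the two are level when their y in the clamp's frame is the same
- mug_centre (a point): middle of the bamboo mug standing loose between the jaws, 90 mm across, 100 mm tall, on studs, its foot 15 mm above the bench; to be left alone
Things that resemble listed ones, but are neither listed nor needed, are in the scene too. What is shaped like the part that bears mug_centre but orange or pink is not meant.

How it is judged:
By the outcome, as a careful person would: the job done as asked, in the order asked, and still so for the second after the job is handed in, with the robot touching nothing.
It also fails if it takes over 64 s, if anything falls off the work surface, if the arm or the gripper's body presses on something with over 40 N, if the wrist force passes 120 N, or if a joint passes its speed limit or range.

## Robot

A 7-joint arm with a two-finger parallel gripper is mounted at the origin on the work surface; the furniture and walls round the work are solid. World frame = base frame: x ahead of the robot, y to its left, z up, the work surface at z = 0. Lengths are in m, angles in rad, forces in N, time in s.
With the tool pointing down it reaches from about 0.425 to 0.925 m from the base axis. Payload 6.8 kg.
Tool frame: the origin (TCP) lies at the very end of the fingers, on their centre line; the grasp point (between the pads) lies 19 mm behind it; z points along the fingers, y is the line along which they close (so a half turn about z gives the same grasp; the last joint's range is limited). The gripper opens to 85 mm and grips with 20 to 120 N. Pads are 22 mm wide; open, the fingers measure 114 mm over their backs; the gripper's body (76 mm by 85 mm) begins 54 mm behind the grasp point. The pads swing forward as they close: fully open they stand 13 mm farther back than shut.
Start: joints at [-1.215, 0.477, 0.022, 1.555, -0.011, 1.109, -0.083], TCP at [0.302, 0.604, 0.231] pointing down, gripper open.
Joint ranges: [-2.96, 2.96], [-0.34, 2.1], [-1.41, 1.46], [0.24, 2.44], [-1.37, 4.51], [0.17, 1.92], [-2.96, 2.96]. Speed limits (rad/s): [2.39, 2.39, 3.14, 3.14, 3.14, 3.14, 3.14].

## Interface

Orientations are given as a unit quaternion [w, x, y, z].
In Python, from station import * gives the robot as it stands.
- The arm moves only by the tool drive_tool, never from a script. Its argument "increments" is a list of rows, each an object of numbers: "claw": the finger opening in m, from 0 to 0.0854; "dx", "dy", "dz": the shift along the tool's x, y, z in m; "wx", "wy", "wz": the turn, a rotation vector about the tool's x, y, z in degrees. A call has 1 to 20 rows; each row shifts and turns the commanded pose from where the row before left it, along the tool's axes as they then stand; what a row does not reach is not made up. A row lasts 1/8 s, in which the tool goes at most 62.5 mm and 10.7 degrees, less where a joint would pass 70% of its speed; a pose out of reach is approached as far as the arm can. A call with a gripper value outside its range is refused whole. The fingers move at their own pace and stop on an object; "newtons" is the grip in N (left out, the last holds). Time passes only in rows, so rows that do not move let the fingers close. It gives the time, the measured TCP pose, the force, the opening and the grip force at its end, in the units of the state.
- get_obs(): the state, without advancing time (a new reading comes with each control period).
- read_camera(name): name is "side" or "top"; returns (picture, depth): 384x512x3 uint8, red, green, blue; 384x512 float32, m along the optical axis (not along the pixel's ray), 0 where there is no reading.
- calibration(name): a dict with "intrinsics" (3x3 intrinsics, pixels), "R" (3x3) and "t" (3): a world point X has camera coordinates R X + t. Camera axes: x right, y down, z forward; pixel columns grow to the right and rows downward; lengths in m; the calibration is good to about 2 mm. A picture is of the moment at which its call begins. calibration takes no time and is no camera call.
- hand_in(): hands the job in; it is judged then, once.
The state is a dict: "t": time; "q": joint angles; "joint_vel": joint speeds; "joint_torque": joint torques, N m; "eef_pos": TCP position; "tool_rot": TCP orientation; "contact_force": force on the tool from outside, world axes, zero at the start; "torque": the same for the moment, N m; "gripper_width": opening from 0.0 (shut) to 1.0 (fully open); "grasp_force": force on a finger pad.
Only numpy, scipy, OpenCV 4.12 (cv2) and the standard library are available. Lean on these libraries where they do the work, as an engineer would, in place of code of your own. Each camera call takes 0.05 s, during which the arm holds its last target. There are 200 camera calls.

## Working session

There is one attempt and no reset: what is moved stays moved. The work goes in short steps, Python scripts to look and compute and a tool call to move; the robot and the scene stay as the last step left them, time stands still between calls to the robot, and variables do not carry over. Pictures are saved under pics/ and viewed, at most 10 in all, crops included, and the job is handed in when it is done.

Besides the shell and the picture viewer there is one more tool, called after "Call:" as name(argument=value, ...) on one line, values as JSON. drive_tool: Moves the arm, as the interface text tells. Its arguments: {"type":"object","properties":{"increments":{"type":"array","items":{"type":"object","properties":{"claw":{"type":"number"},"dx":{"type":"number"},"dy":{"type":"number"},"dz":{"type":"number"},"wx":{"type":"number"},"wy":{"type":"number"},"wz":{"type":"number"}}}},"newtons":{"type":"number"}},"required":["increments"]}

```bash
mkdir -p pics; ls
python3 - <<'E'
from station import *
import cv2,numpy as np
for n in ["side","top"]:
    p,d=read_camera(n); cv2.imwrite(f"pics/{n}0.png",cv2.resize(p[:,:,::-1],(796,597),interpolation=cv2.INTER_CUBIC)); np.savez(f"{n}0.npz",p=p,d=d)
    c=calibration(n); print(n,c["intrinsics"],c["R"],c["t"], -c["R"].T@c["t"])
o=get_obs();print(o)
E
```

```text
pics
side [[371.59590448   0.         254.04070568]
 [  0.         371.59590448 194.33079469]
 [  0.           0.           1.        ]] [[-0.98306766 -0.18323041  0.00214334]
 [-0.07137677  0.37212533 -0.92543401]
 [ 0.16877006 -0.90991723 -0.37890277]] [0.52248212 0.0933528  1.08366109] [0.33740895 1.04703756 0.49587419]
top [[399.4235117    0.         259.24282112]
 [  0.         399.4235117  190.45889684]
 [  0.           0.           1.        ]] [[-0.01669509 -0.99958152 -0.02362332]
 [-0.99834547  0.01796534 -0.0546221 ]
 [ 0.05502364  0.02267231 -0.99822761]] [0.18072198 0.49545564 1.03114448] [0.44091574 0.1483669  1.06064897]
{'t': 0.1, 'q': array([-1.2150628 ,  0.47772928,  0.02233206,  1.55632811, -0.01153368,
        1.10932076, -0.0831227 ]), 'joint_vel': array([-0.00160631,  0.00101506, -0.00096871, -0.00251254,  0.00091333,
       -0.00087904, -0.00056581]), 'joint_torque': array([ 5.17647219e-03, -5.97760391e+01,  1.61399178e+00, -2.81958371e+01,
        1.28871875e-02,  5.02173658e-03, -5.79209683e-06]), 'eef_pos': array([0.30173878, 0.6032102 , 0.23042512]), 'tool_rot': array([-1.48487475e-04,  2.29847222e-01,  9.73226370e-01, -8.15687077e-04]), 'contact_force': array([ 0.07046091,  0.28512187, -1.07375258]), 'torque': array([-0.05736878,  0.02556543, -0.06407733]), 'grasp_force': 0.0, 'gripper_width': 0.9987257221583776}
```

View pics/side0.png

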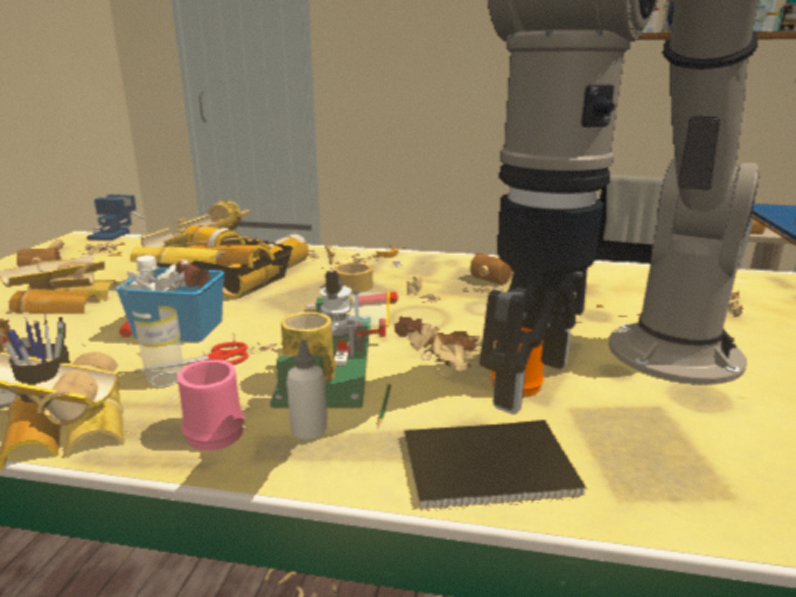

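View pics/top0.png

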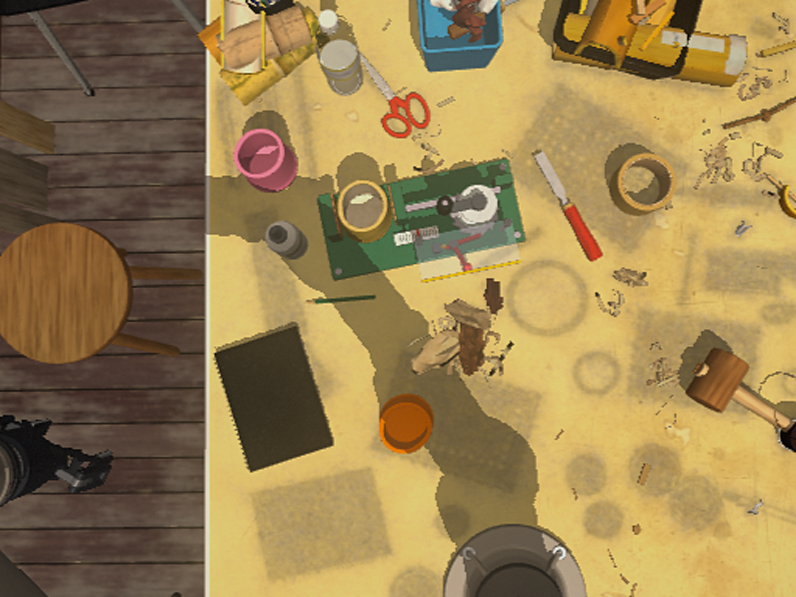

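The top picture shows the clamp at about (420,220), with the knob at (445,205), drum hub (478,203), guard edge from (421,281) to (520,262) and red pawl handle near (467,265). The scale is near (415,237) and the bamboo mug is at (362,208). The orange mug (406,424), pink mug (265,160) and loose bamboo ring (641,183) are decoys. Other red things are the scissors (405,115) and the chisel handle (585,232). Next is one close crop.

```bash
cat > h.py <<'E'
from station import *
import cv2,numpy as np
def ray(n,u,v,z):
    c=calibration(n);C=-c["R"].T@c["t"]
    d=c["R"].T@np.linalg.solve(c["intrinsics"],[u,v,1.]);return C+d*(z-C[2])/d[2]
def proj(n,X):
    c=calibration(n);p=c["intrinsics"]@(c["R"]@np.asarray(X)+c["t"]);return p[:2]/p[2]
def crop(n,p,x0,y0,w,h,s,name):
    cv2.imwrite(name,cv2.resize(p[y0:y0+h,x0:x0+w,::-1],None,fx=s,fy=s,interpolation=cv2.INTER_CUBIC))
E
python3 - <<'E'
from h import *
p=np.load("top0.npz")["p"]; crop("top",p,200,98,140,90,5.7,"pics/topc.png")
hsv=cv2.cvtColor(p,cv2.COLOR_RGB2HSV)[95:190,190:345]
for nm,m in dict(red=((hsv[...,0]<6)|(hsv[...,0]>174))&(hsv[...,1]>120)&(hsv[...,2]>70),yel=(hsv[...,0]>22)&(hsv[...,0]<30)&(hsv[...,1]>190)&(hsv[...,2]>150)).items():
    k,l,s,c=cv2.connectedComponentsWithStats(m.astype(np.uint8))
    for i in range(1,k):
        if s[i,4]>3: print(nm,s[i],c[i]+[190,95])
E
```

```text
red [78 53  2  4  5] [268.6 149.4]
red [115  56   4   1   4] [306.5 151. ]
red [108  74   5   5  20] [300.1  171.05]
yel [82 72 63 15 79] [303.21518987 173.92405063]
```

View pics/topc.png

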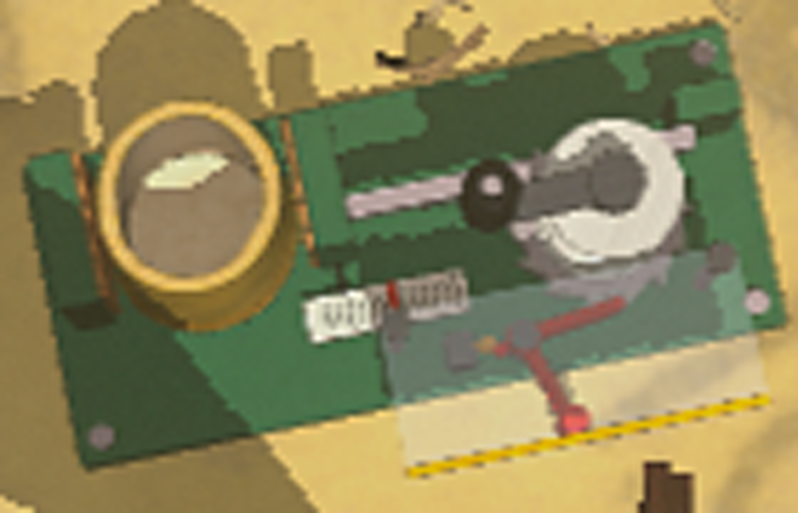

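The crop shows knob (492,195), crank hub (612,180), pawl pin (525,335) with handle (573,420) just behind the yellow edge from (405,473) to (770,400). The red mark is at (392,295), the scale spans (305..465,310) and the black pointer is near (345,272).

Run:
```python
from h import *
c=lambda x,y,z:ray("top",x/5.7+200-.4,y/5.7+98-.4,z)
a=c(405,474,.0765);b=c(770,401,.0765);e=(a-b)/np.linalg.norm(a-b);yaw=np.arctan2(-e[0],e[1])
print("edge",a,b,np.linalg.norm(a-b),"yaw",yaw,"mid",(a+b)/2)
R=np.array([[np.cos(yaw),-np.sin(yaw)],[np.sin(yaw),np.cos(yaw)]])
P=dict(hub=c(612,182,.114),knob=c(492,192,.157),pin=c(525,335,.05),handle=c(574,418,.054),mark=c(392,293,.04),ptr=c(345,272,.026),mug=c(188,197,.115))
corners=[c(x,y,.012)[:2] for x,y in ((25,155),(85,468),(790,325),(722,22))]
print("corners",[np.linalg.norm(corners[i]-corners[(i+1)%4]).round(4) for i in range(4)],[np.arctan2(*( (corners[0]-corners[3])*[-1,1])),np.arctan2(*((corners[1]-corners[2])*[-1,1]))])
O=c(612,182,.114)[:2]
for est in ("hub","pin"):
    O=P["hub"][:2] if est=="hub" else P["pin"][:2]-R@[-.0465,.045]
    print("O",est,O)
    for k,v in P.items(): print(k,v.round(4),"clamp",(R.T@(v[:2]-O)).round(4))
    print("edgemid",R.T@((a+b)[:2]/2-O))
```

```text
edge [0.51864927 0.14213417 0.0765    ] [ 0.54737136 -0.01619306  0.0765    ] 0.16091137358264232 yaw 0.17945802841612501 mid [0.53301031 0.06297055 0.0765    ]
corners [np.float64(0.1495), np.float64(0.3325), np.float64(0.1451), np.float64(0.3306)] [np.float64(0.1683618839082932), np.float64(0.18181474434781678)]
O hub [0.63670644 0.05348023]
hub [0.6367 0.0535 0.114 ] clamp [0. 0.]
knob [0.6248 0.1058 0.157 ] clamp [-0.0024  0.0536]
pin [0.5819 0.0874 0.05  ] clamp [-0.0479  0.0431]
handle [0.5439 0.0667 0.054 ] clamp [-0.0889  0.0296]
mark [0.6036 0.1463 0.04  ] clamp [-0.016   0.0972]
ptr [0.6159 0.1676 0.026 ] clamp [-1.00e-04  1.16e-01]
mug [0.634  0.2314 0.115 ] clamp [0.0291 0.1755]
edgemid [-0.10033684  0.02784729]
O pin [0.63568245 0.05137414]
hub [0.6367 0.0535 0.114 ] clamp [0.0014 0.0019]
knob [0.6248 0.1058 0.157 ] clamp [-0.001   0.0555]
pin [0.5819 0.0874 0.05  ] clamp [-0.0465  0.045 ]
handle [0.5439 0.0667 0.054 ] clamp [-0.0876  0.0315]
mark [0.6036 0.1463 0.04  ] clamp [-0.0147  0.0991]
ptr [0.6159 0.1676 0.026 ] clamp [0.0013 0.1179]
mug [0.634  0.2314 0.115 ] clamp [0.0305 0.1774]
edgemid [-0.09895337  0.02973678]
```

```bash
cat >> h.py <<'E'
from scipy.spatial.transform import Rotation as Ro
O=np.array([.6362,.0525]);yaw=.178
def W(x,y,z):
    c,s=np.cos(yaw),np.sin(yaw);return np.array([O[0]+c*x-s*y,O[1]+s*x+c*y,z])
def toclamp(X):
    c,s=np.cos(yaw),np.sin(yaw);d=np.asarray(X)[:2]-O;return np.array([c*d[0]+s*d[1],-s*d[0]+c*d[1],X[2]])
def cur():
    o=get_obs();w,x,y,z=o["tool_rot"];return o,Ro.from_quat([x,y,z,w])
def tgt(tilt):  # tool y along clamp +y, tilted forward
    return Ro.from_euler("z",yaw)*Ro.from_matrix(np.array([[-1,0,0],[0,1,0],[0,0,-1.]]))*Ro.from_euler("y",-tilt,degrees=True)
E
python3 - <<'E'
from h import *
o,r=cur()
# at tilt 45
F=W(-.084,.031,.027);pre=F-tgt(45).apply([0,0,.12])
print("pre",pre,"F",F,"tilt axis z",toclamp(np.r_[O,0]+tgt(45).apply([0,0,1])))
print("shift in current tool axes",r.inv().apply(pre-o["eef_pos"]))
print("rot down->",(r.inv()*tgt(0)).as_rotvec(degrees=True))
E
```

```text
pre [0.46452619 0.05311286 0.11185281] F [0.54803831 0.06813702 0.027     ] tilt axis z [ 7.07106781e-01  2.77555756e-17 -7.07106781e-01]
shift in current tool axes [-0.39168358 -0.41894836  0.11929989]
rot down-> [-9.31797606e-02 -2.56947830e-02 -3.67748040e+01]
```

Call:
drive_tool(increments=[{"dx": -0.028,"dy": -0.03,"claw": 0.032},{"dx": -0.028,"dy": -0.03},{"dx": -0.028,"dy": -0.03},{"dx": -0.028,"dy": -0.03},{"dx": -0.028,"dy": -0.03},{"dx": -0.028,"dy": -0.03},{"dx": -0.028,"dy": -0.03},{"dx": -0.028,"dy": -0.03},{"dx": -0.028,"dy": -0.03},{"dx": -0.028,"dy": -0.03},{"dx": -0.028,"dy": -0.03},{"dx": -0.028,"dy": -0.03},{"dx": -0.028,"dy": -0.03},{"dx": -0.028,"dy": -0.029}], newtons=20)

```text
schema error: expected keys claw, dx, dy, dz, wx, wy, wz
```

Call:
drive_tool(increments=[{"wz": -6.1},{"wz": -6.1},{"wz": -6.1},{"wz": -6.1},{"wz": -6.1},{"wz": -6.2},{"wy": -5},{"wy": -5},{"wy": -5},{"wy": -5},{"wy": -5},{"wy": -5},{"wy": -5},{"wy": -5},{"wy": -5},{}])

```text
schema error: expected keys claw, dx, dy, dz, wx, wy, wz
```

```bash
cat >> h.py <<'E'
def go(P,tilt):
    o,r=cur();print("t",o["t"],"clamp",toclamp(o["eef_pos"]).round(4),"shift",r.inv().apply(P-o["eef_pos"]).round(4),"rot",(r.inv()*tgt(tilt)).as_rotvec(degrees=True).round(2),"F",o["contact_force"].round(1),"w",round(o["gripper_width"],3))
E
python3 -c "
from h import *
go(W(-.084,.031,.027)-tgt(45).apply([0,0,.12]),45);print(get_obs()['q'])"
```

```text
t 0.1 clamp [-0.2317  0.6012  0.2304] shift [-0.3917 -0.4189  0.1193] rot [-14.52 -43.44 -34.8 ] F [ 0.1  0.3 -1.1] w 0.999
[-1.2150628   0.47772928  0.02233206  1.55632811 -0.01153368  1.10932076
 -0.0831227 ]
```

Call:
drive_tool(increments=[{"claw": 0.032,"dx": -0.033,"dy": -0.035,"dz": 0,"wx": 0,"wy": 0,"wz": 0},{"claw": 0.032,"dx": -0.033,"dy": -0.035,"dz": 0,"wx": 0,"wy": 0,"wz": 0},{"claw": 0.032,"dx": -0.033,"dy": -0.035,"dz": 0,"wx": 0,"wy": 0,"wz": 0},{"claw": 0.032,"dx": -0.033,"dy": -0.035,"dz": 0,"wx": 0,"wy": 0,"wz": 0},{"claw": 0.032,"dx": -0.033,"dy": -0.035,"dz": 0,"wx": 0,"wy": 0,"wz": 0},{"claw": 0.032,"dx": -0.033,"dy": -0.035,"dz": 0,"wx": 0,"wy": 0,"wz": 0},{"claw": 0.032,"dx": -0.033,"dy": -0.035,"dz": 0,"wx": 0,"wy": 0,"wz": 0},{"claw": 0.032,"dx": -0.033,"dy": -0.035,"dz": 0,"wx": 0,"wy": 0,"wz": 0},{"claw": 0.032,"dx": -0.033,"dy": -0.035,"dz": 0,"wx": 0,"wy": 0,"wz": 0},{"claw": 0.032,"dx": -0.033,"dy": -0.035,"dz": 0,"wx": 0,"wy": 0,"wz": 0},{"claw": 0.032,"dx": -0.033,"dy": -0.035,"dz": 0,"wx": 0,"wy": 0,"wz": 0},{"claw": 0.032,"dx": -0.029,"dy": -0.034,"dz": 0,"wx": 0,"wy": 0,"wz": 0}], newtons=20)

```text
t: 1.6
eef_pos: [0.4652, 0.0519, 0.2312]
tool_rot: [-0.0, 0.23, 0.973, -0.0]
contact_force: [0.1, 0.7, 0.6]
gripper_width: 0.373
grasp_force: 0.0
```

Call:
drive_tool(increments=[{"claw": 0.032,"dx": 0,"dy": 0,"dz": 0,"wx": 0,"wy": 0,"wz": -7.3},{"claw": 0.032,"dx": 0,"dy": 0,"dz": 0,"wx": 0,"wy": 0,"wz": -7.3},{"claw": 0.032,"dx": 0,"dy": 0,"dz": 0,"wx": 0,"wy": 0,"wz": -7.3},{"claw": 0.032,"dx": 0,"dy": 0,"dz": 0,"wx": 0,"wy": 0,"wz": -7.3},{"claw": 0.032,"dx": 0,"dy": 0,"dz": 0,"wx": 0,"wy": 0,"wz": -7.6},{"claw": 0.032,"dx": 0,"dy": 0,"dz": 0,"wx": 0,"wy": -5,"wz": 0},{"claw": 0.032,"dx": 0,"dy": 0,"dz": 0,"wx": 0,"wy": -5,"wz": 0},{"claw": 0.032,"dx": 0,"dy": 0,"dz": 0,"wx": 0,"wy": -5,"wz": 0},{"claw": 0.032,"dx": 0,"dy": 0,"dz": 0,"wx": 0,"wy": -5,"wz": 0},{"claw": 0.032,"dx": 0,"dy": 0,"dz": 0,"wx": 0,"wy": -5,"wz": 0},{"claw": 0.032,"dx": 0,"dy": 0,"dz": 0,"wx": 0,"wy": -5,"wz": 0},{"claw": 0.032,"dx": 0,"dy": 0,"dz": 0,"wx": 0,"wy": -5,"wz": 0},{"claw": 0.032,"dx": 0,"dy": 0,"dz": 0,"wx": 0,"wy": -5,"wz": 0},{"claw": 0.032,"dx": 0,"dy": 0,"dz": 0,"wx": 0,"wy": -5,"wz": 0},{"claw": 0.032,"dx": 0,"dy": 0,"dz": 0,"wx": 0,"wy": 0,"wz": 0}])

```text
t: 3.48
eef_pos: [0.4598, 0.0555, 0.2379]
tool_rot: [0.294, -0.088, 0.951, 0.038]
contact_force: [-0.0, -0.6, -0.0]
gripper_width: 0.375
grasp_force: 0.0
```

```bash
python3 -c "
from h import *
go(W(-.084,.031,.027)-tgt(45).apply([0,0,.12]),45);print(get_obs()['q'])"
```

```text
t 3.475 clamp [-0.1731  0.0342  0.2379] shift [ 0.0679 -0.0059  0.1061] rot [  1.36 -10.51  -0.23] F [-0.  -0.6 -0. ] w 0.375
[ 0.16651436 -0.12338715 -0.40047218  2.42644619 -0.1478342   0.22847792
  1.64190688]
```

```bash
python3 -c "
from h import *
go(W(-.088,.031,.022)-tgt(36).apply([0,0,.09]),36);print(W(-.088,.031,.022)-tgt(36).apply([0,0,.09]))
t=tgt(36);print(toclamp(W(-.088,.031,.022)-t.apply([0,0,.09])))"
```

```text
t 3.475 clamp [-0.1731  0.0342  0.2379] shift [ 0.0545 -0.0066  0.136 ] rot [ 1.37 -1.51 -0.13] F [-0.  -0.6 -0. ] w 0.375
[0.49203668 0.0580621  0.09481153]
[-0.14090067  0.031       0.09481153]
```

Call:
drive_tool(increments=[{"claw": 0.032,"dx": 0.009,"dy": -0.001,"dz": 0.022,"wx": 0,"wy": 0,"wz": 0},{"claw": 0.032,"dx": 0.009,"dy": -0.001,"dz": 0.022,"wx": 0,"wy": 0,"wz": 0},{"claw": 0.032,"dx": 0.009,"dy": -0.001,"dz": 0.022,"wx": 0,"wy": 0,"wz": 0},{"claw": 0.032,"dx": 0.009,"dy": -0.001,"dz": 0.022,"wx": 0,"wy": 0,"wz": 0},{"claw": 0.032,"dx": 0.009,"dy": -0.001,"dz": 0.022,"wx": 0,"wy": 0,"wz": 0},{"claw": 0.032,"dx": 0.009,"dy": -0.001,"dz": 0.022,"wx": 0,"wy": 0,"wz": 0},{"claw": 0.032,"dx": 0,"dy": 0,"dz": 0,"wx": 0,"wy": 0,"wz": 0}])

```text
t: 4.35
eef_pos: [0.4747, 0.0715, 0.1678]
tool_rot: [0.255, -0.089, 0.963, 0.018]
contact_force: [0.3, -0.3, -0.2]
gripper_width: 0.377
grasp_force: 0.0
```

```bash
python3 -c "
from h import *
go(W(-.088,.031,.022)-tgt(36).apply([0,0,.09]),36);print(get_obs()['q'])"
```

```text
t 4.35 clamp [-0.1555  0.0473  0.1678] shift [ 0.0235 -0.0155  0.0708] rot [-0.43 -6.37  0.51] F [ 0.3 -0.3 -0.2] w 0.377
[-0.19612941  0.05611939 -0.14722351  2.43513836  0.60515624  0.17016994
  0.84090738]
```

Call:
drive_tool(increments=[{"claw": 0.032,"dx": 0.007,"dy": -0.003,"dz": 0.022,"wx": 0,"wy": 0,"wz": 0},{"claw": 0.032,"dx": 0.007,"dy": -0.003,"dz": 0.022,"wx": 0,"wy": 0,"wz": 0},{"claw": 0.032,"dx": 0.007,"dy": -0.003,"dz": 0.022,"wx": 0,"wy": 0,"wz": 0},{"claw": 0.032,"dx": 0.007,"dy": -0.003,"dz": 0.022,"wx": 0,"wy": 0,"wz": 0},{"claw": 0.032,"dx": 0.006,"dy": -0.003,"dz": 0.022,"wx": 0,"wy": 0,"wz": 0},{"claw": 0.032,"dx": 0,"dy": 0,"dz": 0,"wx": 0,"wy": 0,"wz": 0}])

```text
t: 5.1
eef_pos: [0.4929, 0.0519, 0.0777]
tool_rot: [0.247, -0.088, 0.965, 0.005]
contact_force: [-0.1, 0.5, 0.1]
gripper_width: 0.372
grasp_force: 0.0
```

```bash
python3 -c "
from h import *
go(W(-.125,.031,.03),36);print(get_obs()['q'])"
```

```text
t 5.1 clamp [-0.1412  0.0248  0.0777] shift [0.0086 0.008  0.0494] rot [-1.83 -7.42  0.78] F [-0.1  0.5  0.1] w 0.372
[ 0.27692611  0.35944063 -0.62967869  2.43245415  1.88714995  0.29962429
 -0.34343559]
```

Call:
drive_tool(increments=[{"claw": 0.032,"dx": 0.003,"dy": 0.003,"dz": 0.016,"wx": 0,"wy": 0,"wz": 0},{"claw": 0.032,"dx": 0.003,"dy": 0.003,"dz": 0.016,"wx": 0,"wy": 0,"wz": 0},{"claw": 0.032,"dx": 0.003,"dy": 0.002,"dz": 0.016,"wx": 0,"wy": 0,"wz": 0},{"claw": 0.032,"dx": 0,"dy": 0,"dz": 0,"wx": 0,"wy": -2.5,"wz": 0},{"claw": 0.032,"dx": 0,"dy": 0,"dz": 0,"wx": -2,"wy": -2.5,"wz": 0},{"claw": 0.032,"dx": 0,"dy": 0,"dz": 0,"wx": 0,"wy": -2.5,"wz": 0},{"claw": 0.032,"dx": 0,"dy": 0,"dz": 0,"wx": 0,"wy": 0,"wz": 0}])

```text
t: 5.98
eef_pos: [0.5021, 0.0747, 0.0066]
tool_rot: [0.274, -0.105, 0.956, 0.022]
contact_force: [0.6, 1.3, -0.1]
gripper_width: 0.372
grasp_force: 0.0
```

```bash
python3 -c "
from h import *
go(W(-.088,.031,.022),36);print(get_obs()['q'])"
```

```text
t 5.975 clamp [-0.1281  0.0456  0.0066] shift [-0.0415 -0.0163  0.0081] rot [ 0.45 -4.07  2.28] F [ 0.6  1.3 -0.1] w 0.372
[ 0.73772096  1.008889   -1.27833363  2.43483709  2.05573827  0.9653897
 -0.15674063]
```

Call:
drive_tool(increments=[{"claw": 0.032,"dx": -0.008,"dy": -0.006,"dz": -0.006,"wx": 0,"wy": 0,"wz": 0},{"claw": 0.032,"dx": -0.006,"dy": -0.005,"dz": 0,"wx": 0,"wy": 0,"wz": 0},{"claw": 0.032,"dx": -0.006,"dy": -0.005,"dz": 0,"wx": 0,"wy": 0,"wz": 0},{"claw": 0.032,"dx": 0,"dy": 0,"dz": 0,"wx": 0,"wy": 0,"wz": 0}])

```text
t: 6.48
eef_pos: [0.5244, 0.0598, 0.0306]
tool_rot: [0.283, -0.107, 0.953, 0.016]
contact_force: [-0.7, -0.3, 0.2]
gripper_width: 0.374
grasp_force: 0.0
```

```bash
python3 -c "
from h import *
go(W(-.088,.031,.022),36);print(get_obs()['q'])"
```

```text
t 6.475 clamp [-0.1087  0.0269  0.0306] shift [-0.0129  0.0036  0.0184] rot [-0.25 -3.09  2.72] F [-0.7 -0.3  0.2] w 0.374
[ 0.78386746  0.94317251 -1.29115755  2.39997211  2.00537335  0.89731981
 -0.08644516]
```

Call:
drive_tool(increments=[{"claw": 0.032,"dx": -0.003,"dy": 0.002,"dz": 0.002,"wx": 0,"wy": -1.5,"wz": 1.3},{"claw": 0.032,"dx": -0.004,"dy": 0.002,"dz": 0.004,"wx": 0,"wy": -1.5,"wz": 1.4},{"claw": 0.032,"dx": -0.003,"dy": 0,"dz": 0.006,"wx": 0,"wy": 0,"wz": 0},{"claw": 0.032,"dx": -0.002,"dy": 0,"dz": 0.006,"wx": 0,"wy": 0,"wz": 0},{"claw": 0.032,"dx": 0,"dy": 0,"dz": 0,"wx": 0,"wy": 0,"wz": 0}])

```text
t: 7.1
eef_pos: [0.5425, 0.0688, 0.0207]
tool_rot: [0.306, -0.084, 0.948, 0.027]
contact_force: [0.3, 0.3, 0.2]
gripper_width: 0.375
grasp_force: 0.0
```

```bash
python3 -c "
from h import *
go(W(-.088,.031,.022),36);print(get_obs()['q'])
p,d=read_camera('top');crop('top',p,200,98,140,90,5.7,'pics/top1.png')"
```

```text
t 7.1 clamp [-0.0894  0.0326  0.0207] shift [-0.0019 -0.0016 -0.0002] rot [-0.02 -0.26 -0.11] F [0.3 0.3 0.2] w 0.375
[ 0.76184246  1.01693458 -1.2786078   2.38899644  2.11340528  0.95481614
 -0.17517049]
```

View pics/top1.png

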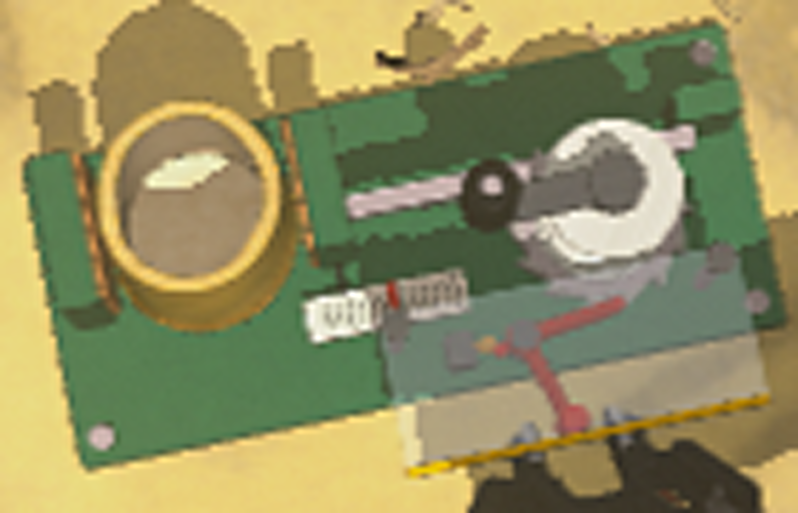

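The top view shows the fingertips at (525,440) and (620,420) straddling the red handle at (572,417). I go in slightly deeper, then push left.

Call:
drive_tool(increments=[{"claw": 0.032,"dx": -0.003,"dy": 0,"dz": 0.003,"wx": 0,"wy": 0,"wz": 0},{"claw": 0.032,"dx": 0,"dy": 0.004,"dz": 0,"wx": 0,"wy": 0,"wz": 0},{"claw": 0.032,"dx": 0,"dy": 0.004,"dz": 0,"wx": 0,"wy": 0,"wz": 0},{"claw": 0.032,"dx": 0,"dy": 0.004,"dz": 0,"wx": 0,"wy": 0,"wz": 0},{"claw": 0.032,"dx": 0,"dy": 0.004,"dz": 0,"wx": 0,"wy": 0,"wz": 0},{"claw": 0.032,"dx": 0,"dy": 0.004,"dz": 0,"wx": 0,"wy": 0,"wz": 0},{"claw": 0.032,"dx": 0,"dy": 0.004,"dz": 0,"wx": 0,"wy": 0,"wz": 0},{"claw": 0.032,"dx": 0,"dy": 0.004,"dz": 0,"wx": 0,"wy": 0,"wz": 0},{"claw": 0.032,"dx": 0,"dy": 0.003,"dz": 0,"wx": 0,"wy": 0,"wz": 0},{"claw": 0.032,"dx": 0,"dy": 0,"dz": 0,"wx": 0,"wy": 0,"wz": 0}])

```text
t: 8.4
eef_pos: [0.5406, 0.1007, 0.0203]
tool_rot: [0.306, -0.084, 0.948, 0.028]
contact_force: [0.6, -0.6, -0.7]
gripper_width: 0.374
grasp_force: 0.0
```

```bash
python3 -c "
from h import *
go(W(-.088,.061,.022),36);print(get_obs()['q'])
p,d=read_camera('top');crop('top',p,200,98,140,90,5.7,'pics/top2.png')"
```

```text
t 8.4 clamp [-0.0856  0.0643  0.0203] shift [ 0.001  -0.0033 -0.0028] rot [ 0.05 -0.24 -0.08] F [ 0.6 -0.6 -0.7] w 0.374
[ 0.67825217  1.03107079 -1.28755865  2.38317441  2.09899583  1.01443637
 -0.22483803]
```

View pics/top2.png

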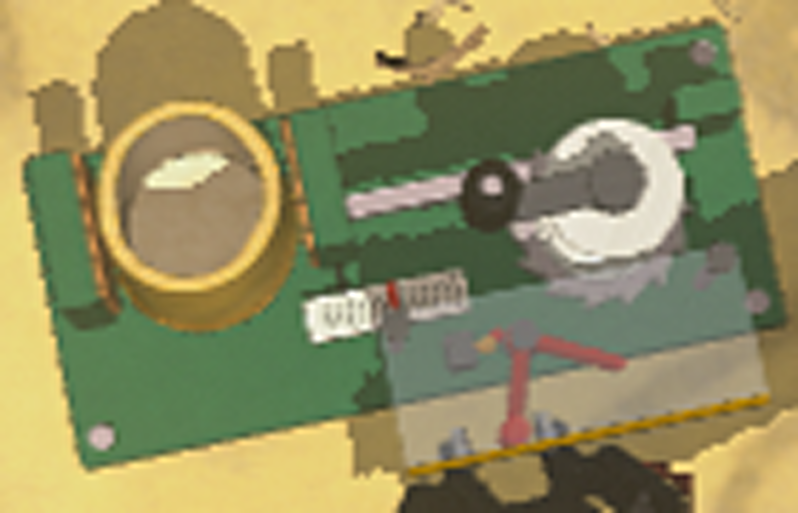

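The pawl is off: handle at (515,428), nose arm at (620,365), clear of the wheel. Now I withdraw, go upright and rise.

Call:
drive_tool(increments=[{"claw": 0.032,"dx": 0,"dy": -0.001,"dz": -0.01,"wx": 0,"wy": 0,"wz": 0},{"claw": 0.032,"dx": 0,"dy": 0,"dz": -0.015,"wx": 0,"wy": 0,"wz": 0},{"claw": 0.032,"dx": 0,"dy": 0,"dz": -0.015,"wx": 0,"wy": 0,"wz": 0},{"claw": 0.032,"dx": 0,"dy": 0,"dz": -0.015,"wx": 0,"wy": 0,"wz": 0},{"claw": 0.05,"dx": -0.01,"dy": 0,"dz": -0.025,"wx": 0,"wy": 5,"wz": 0},{"claw": 0.06,"dx": -0.01,"dy": 0,"dz": -0.025,"wx": 0,"wy": 5,"wz": 0},{"claw": 0.06,"dx": -0.01,"dy": 0,"dz": -0.025,"wx": 0,"wy": 5,"wz": 0},{"claw": 0.06,"dx": -0.01,"dy": 0,"dz": -0.03,"wx": 0,"wy": 7,"wz": 0},{"claw": 0.06,"dx": 0,"dy": 0,"dz": -0.03,"wx": 0,"wy": 7,"wz": 0},{"claw": 0.06,"dx": 0,"dy": 0,"dz": -0.01,"wx": 0,"wy": 7,"wz": 0},{"claw": 0.06,"dx": 0,"dy": 0,"dz": 0,"wx": 0,"wy": 0,"wz": 0}])

```text
t: 9.82
eef_pos: [0.4916, 0.0869, 0.2014]
tool_rot: [0.018, -0.086, 0.996, -0.004]
contact_force: [-0.5, 0.8, -0.3]
gripper_width: 0.702
grasp_force: 0.0
```

```bash
python3 -c "
from h import *
go(W(0,.055,.2),0);print(get_obs()['q'])"
```

```text
t 9.825 clamp [-0.1363  0.0594  0.2014] shift [-0.1362 -0.0035  0.0063] rot [-0.61  2.07 -0.39] F [-0.5  0.8 -0.3] w 0.702
[ 0.73126049  0.53580278 -1.33408155  1.96761002  0.62149126  1.09099355
  0.8740876 ]
```

Call:
drive_tool(increments=[{"claw": 0.06,"dx": -0.034,"dy": -0.001,"dz": 0,"wx": 0,"wy": 2,"wz": 0},{"claw": 0.06,"dx": -0.034,"dy": -0.001,"dz": 0,"wx": -0.6,"wy": 0,"wz": -0.4},{"claw": 0.06,"dx": -0.034,"dy": -0.001,"dz": 0,"wx": 0,"wy": 0,"wz": 0},{"claw": 0.06,"dx": -0.034,"dy": 0,"dz": 0,"wx": 0,"wy": 0,"wz": 0},{"claw": 0.06,"dx": 0,"dy": 0,"dz": 0,"wx": 0,"wy": 0,"wz": 0}])

```text
t: 10.45
eef_pos: [0.6249, 0.1073, 0.2002]
tool_rot: [-0.0, -0.089, 0.996, -0.0]
contact_force: [-0.7, 0.8, 0.5]
gripper_width: 0.701
grasp_force: 0.0
```

```bash
python3 -c "
from h import *
go(W(0,.055,.128),0);print(get_obs()['q'])"
```

```text
t 10.45 clamp [-0.0014  0.0559  0.2002] shift [-0.0014 -0.0009  0.0722] rot [-0.01 -0.03  0.05] F [-0.7  0.8  0.5] w 0.701
[ 0.49797323  0.73187096 -1.17748286  1.63571951  0.70465207  1.26267715
  0.93277121]
```

Call:
drive_tool(increments=[{"claw": 0.06,"dx": -0.001,"dy": -0.001,"dz": 0.024,"wx": 0,"wy": 0,"wz": 0},{"claw": 0.06,"dx": 0,"dy": 0,"dz": 0.024,"wx": 0,"wy": 0,"wz": 0},{"claw": 0.06,"dx": 0,"dy": 0,"dz": 0.024,"wx": 0,"wy": 0,"wz": 0},{"claw": 0.02,"dx": 0,"dy": 0,"dz": 0,"wx": 0,"wy": 0,"wz": 0},{"claw": 0.02,"dx": 0,"dy": 0,"dz": 0,"wx": 0,"wy": 0,"wz": 0},{"claw": 0.02,"dx": 0,"dy": 0,"dz": 0,"wx": 0,"wy": 0,"wz": 0},{"claw": 0.02,"dx": 0,"dy": 0,"dz": 0,"wx": 0,"wy": 0,"wz": 0},{"claw": 0.02,"dx": 0,"dy": 0,"dz": 0,"wx": 0,"wy": 0,"wz": 0}], newtons=20)

```text
t: 11.45
eef_pos: [0.6256, 0.1074, 0.1296]
tool_rot: [-0.001, -0.09, 0.996, 0.0]
contact_force: [0.1, 4.9, -4.6]
gripper_width: 0.273
grasp_force: 20.6
```

```bash
python3 -c "
from h import *
go(W(0,.055,.128),0)
p,d=read_camera('side');np.savez('side3.npz',p=p);u,v=proj('side',W(-.016,.1,.03)).round().astype(int);print(u,v)
crop('side',p,max(u-50,0),v-40,100,75,8,'pics/side3.png')
p=np.load('side0.npz')['p'];print(p.shape)
th=np.linspace(0,2,9)
for t in th: print(round(t,2),(.055*np.sin(t)).round(4),(.055*np.cos(t)).round(4))
"
```

```text
t 11.45 clamp [-0.0007  0.0559  0.1296] shift [-0.0007 -0.0009  0.0016] rot [ 0.05 -0.07  0.12] F [ 0.1  4.9 -4.6] w 0.273
219 222
(384, 512, 3)
0.0 0.0 0.055
0.25 0.0136 0.0533
0.5 0.0264 0.0483
0.75 0.0375 0.0402
1.0 0.0463 0.0297
1.25 0.0522 0.0173
1.5 0.0549 0.0039
1.75 0.0541 -0.0098
2.0 0.05 -0.0229
```

View pics/side3.png

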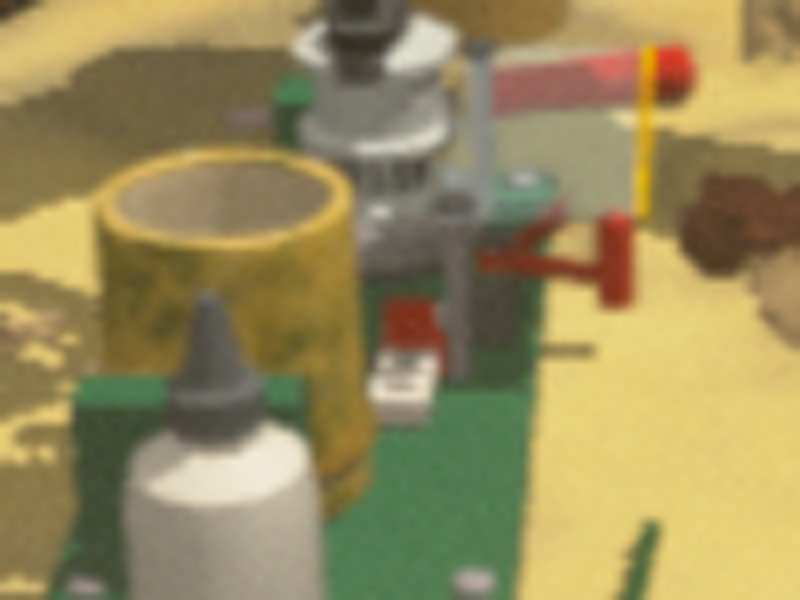

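The side view shows the pawl handle at (618,260), the red mark at (412,320) and the white scale at (405,385). The pointer is hidden behind the mug, so I will read it from the top. First I start easing.

Call:
drive_tool(increments=[{"claw": 0.02,"dx": -0.0055,"dy": -0.0003,"dz": 0,"wx": 0,"wy": 0,"wz": 0},{"claw": 0.02,"dx": -0.0054,"dy": -0.0008,"dz": 0,"wx": 0,"wy": 0,"wz": 0},{"claw": 0.02,"dx": -0.0054,"dy": -0.0014,"dz": 0,"wx": 0,"wy": 0,"wz": 0},{"claw": 0.02,"dx": -0.0051,"dy": -0.0018,"dz": 0,"wx": 0,"wy": 0,"wz": 0},{"claw": 0.02,"dx": -0.005,"dy": -0.0024,"dz": 0,"wx": 0,"wy": 0,"wz": 0}])

```text
t: 12.12
eef_pos: [0.6519, 0.106, 0.1296]
tool_rot: [-0.002, -0.09, 0.996, 0.0]
contact_force: [-3.2, 5.0, -2.2]
gripper_width: 0.273
grasp_force: 20.8
```

```bash
python3 -c "
from h import *
go(W(.0264,.0483,.128),0)"
```

```text
t 12.125 clamp [0.0249 0.0499 0.1296] shift [-0.0015 -0.0016  0.0016] rot [ 0.07 -0.18  0.17] F [-3.2  5.  -2.2] w 0.273
```

Forces are small, so I continue to about 1.1 rad.

Call:
drive_tool(increments=[{"claw": 0.02,"dx": -0.0047,"dy": -0.0029,"dz": 0,"wx": 0,"wy": 0,"wz": 0},{"claw": 0.02,"dx": -0.0043,"dy": -0.0033,"dz": 0,"wx": 0,"wy": 0,"wz": 0},{"claw": 0.02,"dx": -0.0041,"dy": -0.0038,"dz": 0,"wx": 0,"wy": 0,"wz": 0},{"claw": 0.02,"dx": -0.0036,"dy": -0.0041,"dz": 0,"wx": 0,"wy": 0,"wz": 0},{"claw": 0.02,"dx": -0.0032,"dy": -0.0045,"dz": 0,"wx": 0,"wy": 0,"wz": 0},{"claw": 0.02,"dx": -0.0027,"dy": -0.0048,"dz": 0,"wx": 0,"wy": 0,"wz": 0},{"claw": 0.02,"dx": 0,"dy": 0,"dz": 0,"wx": 0,"wy": 0,"wz": 0}])

```text
t: 13.0
eef_pos: [0.68, 0.086, 0.1296]
tool_rot: [-0.0, -0.089, 0.996, 0.0]
contact_force: [1.9, 4.6, -3.9]
gripper_width: 0.273
grasp_force: 20.6
```

```bash
python3 -c "
from h import *
go(W(.049,.0249,.128),0)
p,d=read_camera('top');np.savez('top4.npz',p=p)
a=np.load('top0.npz')['p']
ims=[cv2.resize(q[132:165,240:300,::-1],None,fx=8,fy=8,interpolation=cv2.INTER_NEAREST) for q in (a,p)]
cv2.imwrite('pics/top4.png',np.vstack(ims))"
```

```text
t 13.0 clamp [0.049  0.0252 0.1296] shift [ 0.     -0.0003  0.0016] rot [ 0.04 -0.02  0.07] F [ 1.9  4.6 -3.9] w 0.273
```

View pics/top4.png

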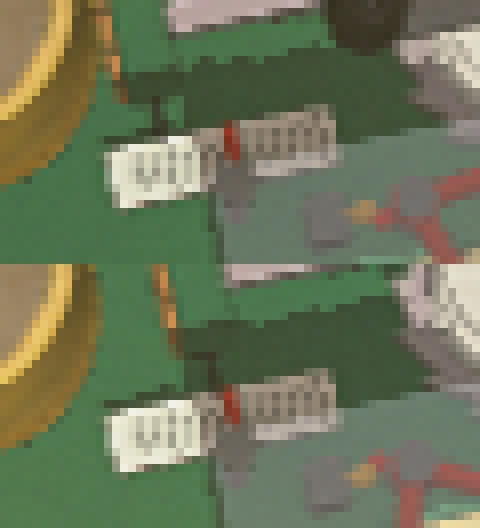

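```bash
cat > m.py <<'E'
from h import *
def meas(p):
    hsv=cv2.cvtColor(p,cv2.COLOR_RGB2HSV).astype(float)
    red=((hsv[...,0]<8)|(hsv[...,0]>172))*(hsv[...,1]>110); red[:,:262]=0;red[:,276:]=0;red[:146]=0;red[:155][:146]=0;red[156:]=0
    v,u=np.nonzero(red);w=hsv[v,u,1]
    for vv in np.unique(v): print("red row",vv,(u[v==vv]),toclamp(ray("top",(u*w)[v==vv].sum()/w[v==vv].sum(),vv,.038)).round(4))
    g=p[...,1].astype(float)
    return g
import sys
for f in sys.argv[1:]:
    p=np.load(f)["p"];g=meas(p)
    for vv in range(143,152): print(vv,g[vv,255:276].astype(int))
E
python3 m.py top0.npz top4.npz
```

```text
red row 148 [268] [-0.0125  0.0984  0.038 ]
red row 149 [268 269] [-0.0152  0.0979  0.038 ]
red row 150 [268 269] [-0.0178  0.0982  0.038 ]
red row 151 [269] [-0.0206  0.0974  0.038 ]
143 [76 74 76 75 76 75 76 80 79 81 79 79 78 81 83 81 80 81 80 81 81]
144 [ 78  72  75  73  56  81 103 112  77  80  78  79  80  81  80  80  79  83
  81  81  80]
145 [114 102  96  97  64 100 119 111  76  78  78  79  78  81  81  79  80  77
  81  78  80]
146 [114 116 117 105  65  88 121 111  76  78  77  79  80  79  78  81  75  77
 105 112 133]
147 [114 114 115 107  69  63  88 108  73  77  80  80  77  61  95 150 145 142
 142 141 141]
148 [113 104  71  68  51  58  83  80  85 115 142 146 132  53  93 122 134 117
 128 100 129]
149 [ 74  79  82 102 112 128 237 235 216 136 138 140 127  46  77 122 136 119
 134 115 134]
150 [177 235 233 231 230 217 187 227 215 170 122 100 128  54  57 103 131 100
 129  98 129]
151 [228 213 185 214 186 207 153 206 154 206  94 130  82  75  57  91 113 112
 108 112 126]
red row 148 [268] [-0.0125  0.0984  0.038 ]
red row 149 [268 269] [-0.0152  0.0979  0.038 ]
red row 150 [268 269] [-0.0
[... 183 characters left out ...]
1 121 115  83  85  79  63  85  83  83  85  83  84
  85  85  83]
145 [119 119 119 120 119 120 123 113  81  82  77  57  75  83  83  82  82  82
  83  82  84]
146 [118 119 119 119 119 119 123 116  80  83  77  58  68  85  81  86  79  81
 109 116 136]
147 [119 120 120 120 111  77  91 112  78  82  79  64  64  66 101 156 150 148
 147 145 147]
148 [119 110  75  76  78  79  85  85  88 120 144 112  81  59  98 126 140 124
 133 104 134]
149 [ 80  85  88 105 139 184 240 239 224 141 145 148 135  50  83 127 139 122
 139 121 140]
150 [184 240 237 236 234 225 194 232 224 177 129 104 133  57  60 109 135 104
 134 103 132]
151 [232 222 193 222 194 213 159 214 161 215  99 135  87  80  61  95 117 117
 113 116 131]
```

```bash
python3 -c "
from h import *
for u,v in ((265.9,144),(266.05,145),(266.2,146),(266.4,147)): print('ptr',toclamp(ray('top',u,v,.027)).round(4))
for u,v in ((258.9,145),(259.1,146),(259.4,147)): print('ptr0',toclamp(ray('top',u,v,.027)).round(4))
for u,v in ((268.3,148),(268.35,149),(268.5,150)): print('mark',toclamp(ray('top',u,v,.040)).round(4),toclamp(ray('top',u,v,.032)).round(4))"
```

```text
ptr [0.0007 0.1014 0.027 ]
ptr [-0.002   0.1016  0.027 ]
ptr [-0.0046  0.1017  0.027 ]
ptr [-0.0073  0.1017  0.027 ]
ptr0 [0.0017 0.1198 0.027 ]
ptr0 [-0.001   0.1198  0.027 ]
ptr0 [-0.0037  0.1196  0.027 ]
mark [-0.0129  0.0977  0.04  ] [-0.0117  0.0975  0.032 ]
mark [-0.0155  0.0981  0.04  ] [-0.0142  0.0979  0.032 ]
mark [-0.0181  0.0982  0.04  ] [-0.0169  0.098   0.032 ]
```

Call:
drive_tool(increments=[{"claw": 0.02,"dx": -0.0019,"dy": -0.004,"dz": 0,"wx": 0,"wy": 0,"wz": 0},{"claw": 0.02,"dx": -0.0015,"dy": -0.0041,"dz": 0,"wx": 0,"wy": 0,"wz": 0},{"claw": 0.02,"dx": -0.001,"dy": -0.0037,"dz": 0,"wx": 0,"wy": 0,"wz": 0},{"claw": 0.02,"dx": 0,"dy": 0,"dz": 0,"wx": 0,"wy": 0,"wz": 0}])

```text
t: 13.55
eef_pos: [0.6863, 0.0748, 0.1296]
tool_rot: [-0.0, -0.089, 0.996, -0.0]
contact_force: [3.0, 3.9, -4.0]
gripper_width: 0.271
grasp_force: 20.6
```

```bash
python3 -c "
from h import *
go(W(.0534,.0131,.128),0)
p,d=read_camera('top');np.savez('top5.npz',p=p)"; python3 m.py top5.npz
```

```text
t 13.55 clamp [0.0533 0.013  0.1296] shift [-0.0001  0.0001  0.0016] rot [-0.01 -0.03  0.05] F [ 3.   3.9 -4. ] w 0.271
red row 148 [268] [-0.0125  0.0984  0.038 ]
red row 149 [268 269] [-0.0152  0.0979  0.038 ]
red row 150 [268 269] [-0.0178  0.0982  0.038 ]
red row 151 [269] [-0.0206  0.0974  0.038 ]
143 [120 118 120 121 122 120 123 114  73  71  66  67  55  65  85  85  85  83
  83  85  84]
144 [121 119 119 119 118 121 122 114  83  85  86  80  66  72  85  84  85  86
  85  83  83]
145 [120 119 120 119 118 120 123 115  80  82  84  81  62  68  86  82  83  82
  84  82  84]
146 [118 120 119 120 120 121 124 116  81  81  83  82  66  62  84  84  79  81
 109 117 137]
147 [120 122 121 120 111  76  91 114  78  81  83  86  79  55 102 156 152 148
 148 145 146]
148 [119 110  75  75  78  82  86  84  90 120 150 152 137  58  98 125 139 123
 133 103 134]
149 [ 81  86  87 105 138 184 240 239 224 141 145 146 133  50  82 126 140 123
 139 123 140]
150 [183 239 237 237 235 225 192 232 224 177 128 103 133  58  62 108 135 104
 133 104 134]
151 [232 222 194 222 194 214 159 214 163 215  99 135  88  80  60  95 118 117
 113 117 132]
```

Pointer and mark agree to about 0.1 mm. I release the knob and rise.

Call:
drive_tool(increments=[{"claw": 0.06,"dx": 0,"dy": 0,"dz": 0,"wx": 0,"wy": 0,"wz": 0},{"claw": 0.06,"dx": 0,"dy": 0,"dz": 0,"wx": 0,"wy": 0,"wz": 0},{"claw": 0.06,"dx": 0,"dy": 0,"dz": 0,"wx": 0,"wy": 0,"wz": 0},{"claw": 0.06,"dx": 0,"dy": 0,"dz": -0.02,"wx": 0,"wy": 0,"wz": 0},{"claw": 0.06,"dx": 0,"dy": 0,"dz": -0.03,"wx": 0,"wy": 0,"wz": 0},{"claw": 0.06,"dx": 0,"dy": 0,"dz": -0.03,"wx": 0,"wy": 0,"wz": 0},{"claw": 0.032,"dx": 0,"dy": 0,"dz": 0,"wx": 0,"wy": 0,"wz": 0}])

```text
t: 14.48
eef_pos: [0.6873, 0.0754, 0.2135]
tool_rot: [0.002, -0.089, 0.996, -0.0]
contact_force: [0.4, -1.1, -0.1]
gripper_width: 0.505
grasp_force: 0.0
```

```bash
python3 -c "
from h import *
go(W(-.14,.058,.201),0);print(get_obs()['q'])
p,d=read_camera('top');np.savez('top6.npz',p=p)"; python3 m.py top6.npz | grep -A1 '^14[456]'
```

```text
t 14.475 clamp [0.0543 0.0135 0.2135] shift [0.1943 0.0447 0.0118] rot [-0.04  0.2   0.05] F [ 0.4 -1.1 -0.1] w 0.505
[ 0.48031361  0.7877347  -1.14047607  1.47895728  0.72565799  1.33637137
  1.03540095]
144 [121 120 120 117 119 121 122 114  82  85  85  81  65  70  86  84  85  84
  85  85  83]
145 [121 119 118 118 119 121 123 115  80  82  83  81  62  66  86  84  83  84
  84  82  84]
146 [119 120 118 120 119 121 123 116  81  82  82  81  68  63  85  85  81  81
 109 117 137]
```

Call:
drive_tool(increments=[{"claw": 0.032,"dx": 0.038,"dy": 0.009,"dz": 0,"wx": 0,"wy": 0,"wz": 0},{"claw": 0.032,"dx": 0.038,"dy": 0.009,"dz": 0,"wx": 0,"wy": 0,"wz": 0},{"claw": 0.032,"dx": 0.038,"dy": 0.009,"dz": 0,"wx": 0,"wy": 0,"wz": 0},{"claw": 0.032,"dx": 0.038,"dy": 0.009,"dz": 0,"wx": 0,"wy": 0,"wz": 0},{"claw": 0.032,"dx": 0.038,"dy": 0.009,"dz": 0.01,"wx": 0,"wy": 0,"wz": 0},{"claw": 0.032,"dx": 0,"dy": 0,"dz": 0.01,"wx": 0,"wy": -7,"wz": 0},{"claw": 0.032,"dx": 0,"dy": 0,"dz": 0.03,"wx": 0,"wy": -7,"wz": 0},{"claw": 0.032,"dx": 0.01,"dy": 0,"dz": 0.03,"wx": 0,"wy": -7,"wz": 0},{"claw": 0.032,"dx": 0.01,"dy": 0,"dz": 0.025,"wx": 0,"wy": -5,"wz": 0},{"claw": 0.032,"dx": 0,"dy": 0,"dz": 0,"wx": 0,"wy": 0,"wz": 0}])

```text
t: 15.78
eef_pos: [0.4926, 0.0815, 0.1078]
tool_rot: [0.212, -0.086, 0.973, 0.012]
contact_force: [0.6, 0.2, 0.3]
gripper_width: 0.376
grasp_force: 0.0
```

```bash
python3 -c "
from h import *
go(W(-.121,.060,.066),36);print(get_obs()['q'])
print(toclamp(ray('top',515/5.7+199.6,427/5.7+97.6,.054)))"
```

```text
t 15.775 clamp [-0.1362  0.054   0.1078] shift [0.0034 0.0066 0.0442] rot [ -0.72 -11.54   0.18] F [0.6 0.2 0.3] w 0.376
[ 0.54935698  0.38957705 -1.00694852  2.33991451  1.26843719  0.43065978
  0.25048274]
[-0.08712784  0.05670688  0.054     ]
```

Call:
drive_tool(increments=[{"claw": 0.032,"dx": 0.002,"dy": 0.003,"dz": 0.015,"wx": 0,"wy": -3,"wz": 0},{"claw": 0.032,"dx": 0.002,"dy": 0.003,"dz": 0.015,"wx": -0.7,"wy": -3,"wz": 0},{"claw": 0.032,"dx": 0,"dy": 0,"dz": 0.014,"wx": 0,"wy": -3,"wz": 0},{"claw": 0.032,"dx": 0,"dy": 0,"dz": 0,"wx": 0,"wy": -2.5,"wz": 0},{"claw": 0.032,"dx": 0,"dy": 0,"dz": 0,"wx": 0,"wy": 0,"wz": 0}])

```text
t: 16.4
eef_pos: [0.5087, 0.0936, 0.061]
tool_rot: [0.291, -0.085, 0.952, 0.03]
contact_force: [-0.2, -0.3, 0.2]
gripper_width: 0.375
grasp_force: 0.0
```

```bash
python3 -c "
from h import *
go(W(-.109,.060,.045),36);print(get_obs()['q'])"
```

```text
t 16.4 clamp [-0.1182  0.0631  0.061 ] shift [ 0.0013 -0.0032  0.0184] rot [ 0.43 -1.98 -0.09] F [-0.2 -0.3  0.2] w 0.375
[ 0.67819994  0.76212097 -1.24762386  2.43039294  1.97367485  0.79145539
 -0.28912297]
```

Call:
drive_tool(increments=[{"claw": 0.032,"dx": -0.001,"dy": -0.003,"dz": 0.013,"wx": 0,"wy": -1,"wz": 0},{"claw": 0.032,"dx": -0.001,"dy": 0,"dz": 0.013,"wx": 0,"wy": -1,"wz": 0},{"claw": 0.032,"dx": -0.001,"dy": 0,"dz": 0.013,"wx": 0,"wy": 0,"wz": 0},{"claw": 0.032,"dx": -0.001,"dy": 0,"dz": 0.012,"wx": 0,"wy": 0,"wz": 0},{"claw": 0.032,"dx": 0,"dy": 0,"dz": 0,"wx": 0,"wy": 0,"wz": 0}])

```text
t: 17.02
eef_pos: [0.5442, 0.0953, 0.0253]
tool_rot: [0.312, -0.089, 0.945, 0.025]
contact_force: [0.3, 0.8, -0.6]
gripper_width: 0.368
grasp_force: 0.0
```

```bash
python3 -c "
from h import *
go(W(-.0856,.060,.0203),36)
p,d=read_camera('top');crop('top',p,200,98,140,90,5.7,'pics/top7.png')"
```

```text
t 17.025 clamp [-0.083   0.0584  0.0253] shift [0.0051 0.0016 0.0025] rot [-0.11  0.52  0.58] F [ 0.3  0.8 -0.6] w 0.368
```

View pics/top7.png

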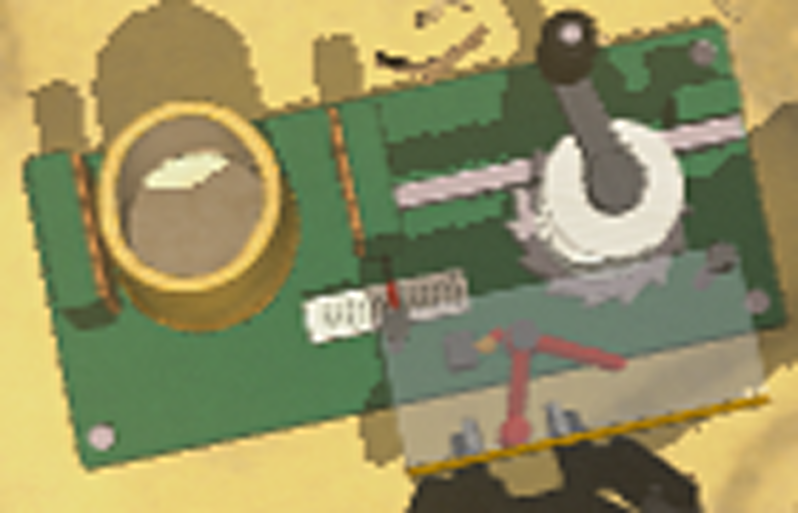

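The pointer (385,270) lines up with the red mark (392,295) and the mug is unmoved. The fingertips at (468,440) and (563,420) straddle the handle (515,430), so I push right.

Call:
drive_tool(increments=[{"claw": 0.032,"dx": 0.004,"dy": 0,"dz": 0,"wx": 0,"wy": 0,"wz": 0},{"claw": 0.032,"dx": 0,"dy": -0.004,"dz": 0,"wx": 0,"wy": 0,"wz": 0},{"claw": 0.032,"dx": 0,"dy": -0.004,"dz": 0,"wx": 0,"wy": 0,"wz": 0},{"claw": 0.032,"dx": 0,"dy": -0.004,"dz": 0,"wx": 0,"wy": 0,"wz": 0},{"claw": 0.032,"dx": 0,"dy": -0.004,"dz": 0,"wx": 0,"wy": 0,"wz": 0},{"claw": 0.032,"dx": 0,"dy": -0.004,"dz": 0,"wx": 0,"wy": 0,"wz": 0},{"claw": 0.032,"dx": 0,"dy": -0.004,"dz": 0,"wx": 0,"wy": 0,"wz": 0},{"claw": 0.032,"dx": 0,"dy": -0.004,"dz": 0,"wx": 0,"wy": 0,"wz": 0},{"claw": 0.032,"dx": 0,"dy": -0.003,"dz": 0,"wx": 0,"wy": 0,"wz": 0},{"claw": 0.032,"dx": 0,"dy": 0,"dz": 0,"wx": 0,"wy": 0,"wz": 0}])

```text
t: 18.32
eef_pos: [0.5461, 0.0637, 0.0229]
tool_rot: [0.312, -0.088, 0.946, 0.026]
contact_force: [0.2, -0.2, 0.5]
gripper_width: 0.375
grasp_force: 0.0
```

```bash
python3 -c "
from h import *
go(W(-.0856,.027,.0203),36)
p,d=read_camera('top');np.savez('top8.npz',p=p);crop('top',p,200,98,140,90,5.7,'pics/top8.png')"; python3 m.py top8.npz | grep -A1 '^14[456]'
```

```text
t 18.325 clamp [-0.0867  0.027   0.0229] shift [0.0006 0.     0.0028] rot [-0.1   0.52  0.51] F [ 0.2 -0.2  0.5] w 0.375
144 [126 125 126 125 125 128 129 119  86  87  89  85  69  75  89  88  87  89
  88  87  86]
145 [126 124 124 123 125 125 129 120  86  85  87  84  64  68  90  88  87  88
  88  88  87]
146 [125 124 125 126 125 125 130 121  83  85  89  87  71  64  88  89  84  84
 112 123 143]
```

View pics/top8.png

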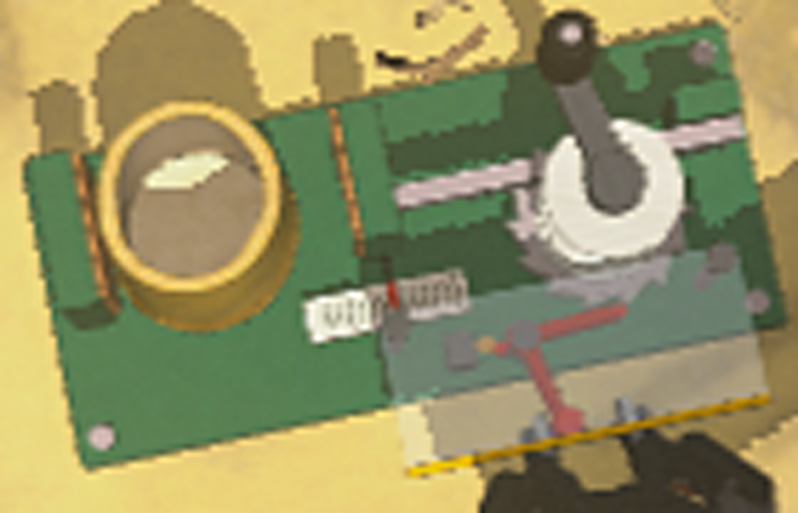

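The pawl is on: handle at (570,420), nose at the wheel near (622,312). The pointer is unchanged. I withdraw.

Call:
drive_tool(increments=[{"claw": 0.032,"dx": 0,"dy": 0.003,"dz": 0,"wx": 0,"wy": 0,"wz": 0},{"claw": 0.032,"dx": 0,"dy": 0,"dz": -0.01,"wx": 0,"wy": 0,"wz": 0},{"claw": 0.032,"dx": 0,"dy": 0,"dz": -0.015,"wx": 0,"wy": 0,"wz": 0},{"claw": 0.032,"dx": 0,"dy": 0,"dz": -0.015,"wx": 0,"wy": 0,"wz": 0},{"claw": 0.032,"dx": 0,"dy": 0,"dz": -0.015,"wx": 0,"wy": 0,"wz": 0},{"claw": 0.032,"dx": -0.01,"dy": 0,"dz": -0.025,"wx": 0,"wy": 5,"wz": 0},{"claw": 0.032,"dx": -0.01,"dy": 0,"dz": -0.025,"wx": 0,"wy": 5,"wz": 0},{"claw": 0.032,"dx": -0.01,"dy": 0,"dz": -0.025,"wx": 0,"wy": 5,"wz": 0},{"claw": 0.032,"dx": -0.01,"dy": 0,"dz": -0.03,"wx": 0,"wy": 7,"wz": 0},{"claw": 0.032,"dx": 0,"dy": 0,"dz": -0.03,"wx": 0,"wy": 7,"wz": 0},{"claw": 0.032,"dx": 0,"dy": 0,"dz": 0,"wx": 0,"wy": 0,"wz": 0},{"claw": 0.032,"dx": 0,"dy": 0,"dz": 0,"wx": 0,"wy": 0,"wz": 0}])

```text
t: 19.88
eef_pos: [0.4962, 0.0532, 0.1883]
tool_rot: [0.088, -0.091, 0.992, -0.003]
contact_force: [-0.1, 0.0, -0.7]
gripper_width: 0.373
grasp_force: 0.0
```

```bash
python3 -c "
from h import *
go(W(-.13,.03,.2),0)
a=np.load('top8.npz')['p'].astype(int)
p,d=read_camera('top');np.savez('top9.npz',p=p);hsv=cv2.cvtColor(p,cv2.COLOR_RGB2HSV)
for q in (np.load('top0.npz')['p'],p):
    h=cv2.cvtColor(q,cv2.COLOR_RGB2HSV);m=((h[...,0]<8)|(h[...,0]>172))&(h[...,1]>110);m[:165]=0;m[178:]=0;m[:,:285]=0;m[:,310:]=0
    v,u=np.nonzero(m);print(u.mean(),v.mean(),len(u))
"; python3 m.py top9.npz | grep -A1 '^14[456]'
```

```text
t 19.875 clamp [-0.1377  0.0255  0.1883] shift [-0.0096  0.0043 -0.0102] rot [-1.27 10.04  0.25] F [-0.1  0.  -0.7] w 0.373
299.06666666666666 169.86666666666667 30
298.17857142857144 170.5 28
144 [123 123 121 120 122 122 125 117  82  85  86  83  65  71  86  86  84  86
  86  85  84]
145 [122 121 122 121 121 121 125 119  82  81  86  80  62  66  87  84  83  83
  84  83  83]
146 [122 122 122 120 123 123 127 116  80  82  84  84  67  61  85  85  81  82
 109 119 139]
```

```bash
python3 -c "
from station import *
print(hand_in())"
```

```text
the job is handed in; nothing more can be done
None
```

The job is handed in at about 20 s of the 64 s: pointer within about 0.5 mm of the red mark by the top camera, pawl back on the wheel (about 0.05 rad from its start position, so still "on"), mug left standing and the gripper clear.

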